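Start the star knob cleanly on the engraving machine's dial stud

TASK

Fit the black star knob from the bench pad on the stud in the middle of the engraving machine's brass dial: rest it on the thread without forcing, turn it backwards (anticlockwise from above) until it drops into the thread with a click, then turn it forwards to start it cleanly. Screw it down until it bears on the dial and then about an eighth of a turn more, so that the spring washer under the dial is loaded but not squashed flat. Let go of the knob and leave the other things on the pad where they are.

Things in the scene. Friction and masses are not known exactly. Their poses are not given: they have to be found in the camera images.
- knob_mid (a point): Black six-lobed star knob, loose, upright on the bench pad, 48 mm high, about 0.11 kg. Point on its axis, 24 mm above its underside; z up its axis, x towards a valley between lobes (valleys every 60 deg). The lobed grip runs from 2 mm below to 22 mm above this point: six lobes, 14 mm diameter, on a 38 mm circle; 52 mm over lobes, 47 mm between jaws that lie over opposite valleys.
- knob_foot (a point): Centre of the knob's underside. The lowest 22 mm are a steel hub, 34 mm outside diameter, open below. Blind bore 40 mm deep, 16 mm diameter, widened to 25 mm in its lowest 15.5 mm, where three small thread lugs (2.5 mm thick, 4 mm up, 120 deg apart, 16 mm clear between them) stand inwards; their directions are not given.
- stud: Upright steel stud in the dial's middle, fixed. Origin on its axis, level with the unpressed dial's top face, 70 mm above the table; z up. Right-handed three-start quick thread, 23 mm diameter, 15 mm lead (4.2 mm per 100 deg). The three thread ends are 120 deg apart; where they lie differs each time and is not given. Friction keeps the thread from running back.
- stud_tip (a point): Top of the stud, 34 mm above its origin. From here down: a 6 mm cone widening from 6 to 14 mm diameter, then a smooth pilot of 14 mm diameter down to the thread ends. The pilot guides the knob's bore (1 mm clearance all round) before the lugs touch the thread.
- thread_lip (a point): On the stud's axis at the height of the thread ends (10.25 mm above its origin). Set down at any angle, the lugs rest on the thread with knob_mid 26.6 to 31.6 mm above the stud's origin. Turned backwards (anticlockwise from above) the knob climbs at the lead to 31.6, passes the lip within 120 deg, and if let down drops 5 mm to 26.6: the click.
- dial_top (a point): Point of the machine on the stud's axis, at the unpressed dial's top face. After the click, kept down, the knob goes forwards under the thread ends; held 1 mm too high it runs against them (0.8 mm axial play). Its hub meets the dial when knob_mid is 24 mm above this point, 70 to 90 deg after the click.
- dial (a joint): How far the brass dial (130 mm diameter, 10 mm thick, notched rim) is pressed down on its spring washer, in m: 0 free, 0.004 flat. It starts to move at about 8 N and needs 4.5 N more per mm. An eighth of a turn after contact presses it 1.9 mm.
- column_face (a point): Middle of the toothed wheel on the machine's column, 180 mm from the stud's axis, 225 mm above the table; the column is 375 mm high and reaches away from the dial. The machine's blue-grey bed is 45 mm high and reaches 95 mm from the stud's axis on the other side, 140 mm across. A steel arm ends 130 mm from the axis on the column's side, 75 mm high.
- loupe: Bystander: black eye loupe, 36 mm wide, 32 mm high, on the pad. Origin at the centre of its underside.
- thumb_nut: Bystander: small round knurled steel thumb nut, 25 mm wide, 16 mm high, on the pad. Origin at the centre of its underside.
- stop_block: Bystander: dark red stop block, 34 x 22 x 26 mm, on the pad. Origin at the centre of its underside.
- ring_box: Bystander: dark wooden ring box, 50 x 50 x 41 mm, on the pad. Origin at the centre of its underside.
Not all that is in view belongs to the job. What is shaped like the part that bears knob_mid but red is not meant.

How it is judged (in metres and radians):
On the way, in this order (a step that is already met when the one before it is completed fails the run):
1. the knob sits upright on the stud and has climbed, in contact and without haste (under 6 mm/s), to the lip of the thread ends (knob_mid 30.8 to 32.7 mm above the stud's origin) (z of knob_mid in the frame of stud between 0.0308 and 0.0327 m and horizontal distance between knob_mid and stud below 0.0025 m and angle between knob_mid's own z axis and vertical below 0.12 rad and contact force between knob and stud above 0.3 N and linear speed of knob below 0.006 m/s), for 0.1 s.
2. it has dropped over the lip into the thread (knob_mid under 28 mm) (z of knob_mid in the frame of stud below 0.028 m and horizontal distance between knob_mid and stud below 0.0025 m and angle between knob_mid's own z axis and vertical below 0.12 rad), for 0.1 s.
At the end, for the whole second after the job is handed in: The knob is screwed upright on the stud (axis within 2 mm, tilt under 0.06 rad), at rest, and presses the dial down by 0.6 to 3.4 mm (value of joint dial between 0.0006 and 0.0034 m and horizontal distance between knob_mid and stud below 0.002 m and angle between knob_mid's own z axis and vertical below 0.06 rad and linear speed of knob below 0.01 m/s); the robot touches nothing.
It fails at once if the knob is forced on the stud's thread with more than 35 N (contact force between knob and stud above 35 N).
It fails at once if the spring washer is squashed flat (dial pressed more than 3.8 mm) (value of joint dial above 0.0038 m).
It fails at once if a bystander on the pad is moved by more than 30 mm (distance of any of loupe, thumb_nut, stop_block, ring_box from where it was at the start of the episode above 0.03 m).
It also fails if it takes over 64 s, if anything falls off the work surface, if the arm or the gripper's body presses on something with over 40 N, if the wrist force passes 120 N, or if a joint passes its speed limit or range.

ROBOT

A 7-joint arm with a two-finger parallel gripper is mounted at the origin on the work surface. World frame = base frame: x ahead of the robot, y to its left, z up, the work surface at z = 0. Lengths are in mm, angles in degrees, forces in N, time in s.
With the tool pointing down it reaches from about 425 to 800 mm from the base axis. Payload 8.3 kg.
Tool frame: the origin (TCP) lies at the very end of the fingers, on their centre line; the grasp point (between the pads) lies 19 mm behind it (env.grasp_offset is the z of the grasp point in the tool frame, in mm); z points along the fingers, y is the direction in which the jaws open and shut (so a half turn about z gives the same grasp; the last joint's range is limited). The gripper opens to 85 mm and grips with 20 to 120 N. Pads are 22 mm wide; open, the fingers measure 114 mm over their backs; the gripper's body (76 mm by 85 mm) begins 54 mm behind the grasp point. The pads swing forward as they close: fully open they stand 13 mm farther back than shut.
Start: joints at [69.334, 21.967, 0.94, 78.501, -0.361, 79.538, -2.664], TCP at [183.424, -597.46, 231.279] pointing down, gripper open.
Joint ranges: [-169.22, 169.22], [-14.56, 117.87], [-87.37, 89.26], [10.42, 133.3], [-82.24, 262.24], [0.94, 117.77], [-172.7, 172.7]. Speed limits (degrees/s): [136.94, 136.94, 172.46, 172.46, 180, 180, 180].

INTERFACE

Orientations are given as [roll, pitch, yaw] about the fixed x, y, z axes, in that order (R = Rz(yaw) Ry(pitch) Rx(roll)).
In Python, from plant import env, optics gives the robot as it stands.
- The arm moves only by the tool move_arm, never from a script. Its argument "deltas" is a list of rows, each an object with "xyz": the shift along the tool's x, y, z in mm, a list of three; "angular": the turn, a rotation vector about the tool's x, y, z in rad, a list of three; "fingers": the opening in per cent of the stroke, from 0 (shut) to 100 (fully open). In form: [{"xyz": [dx, dy, dz], "angular": [rx, ry, rz], "fingers": fingers}, ...]. A call has exactly 5 rows; each row shifts and turns the pose as measured when the row begins, along the tool's axes as they then stand; what a row does not reach is not made up. A row lasts 1/12 s, in which the tool goes at most 41.7 mm and 7.16 degrees, less where a joint would pass 70% of its speed; a pose out of reach is approached as far as the arm can. A call is refused whole if a number of a shift passes 41.7 or a number of a turn 0.125, either way. A call with a gripper value outside its range is refused whole. The fingers move at their own pace and stop on an object; "grip_force" is the grip in N (left out, the last holds). Time passes only in rows, so rows that do not move let the fingers close, or fill a call up. It gives the time, the measured TCP pose, the force and the opening at its end, in the units of the state.
- env.state(): the state, without advancing time (a new reading comes with each control period).
- optics.camera(name): name is "scene" or "top" or "wrist"; returns (picture, depth): 420x560x3 uint8, red, green, blue; 420x560 float32, mm along the optical axis (not along the pixel's ray), 0 where there is no reading.
- optics.camera_info(name): a dict with "fx", "fy", "cx", "cy" (pixels), "R" (3x3) and "t" (3): a world point X has camera coordinates R X + t; the wrist camera has in their place "mount" (4x4, takes a point from camera to tool coordinates, whose origin is the TCP and whose axes are the flange's). Camera axes: x right, y down, z forward; pixel columns grow to the right and rows downward; lengths in mm; the calibration is good to about 2 mm. A picture is of the moment at which its call begins: read the wrist's pose just before it. camera_info takes no time and is no camera call.
- env.hand_in(): hands the job in, once; it reports no verdict.
The state is a dict: "time_s": time; "joint_positions": joint angles; "dq": joint speeds; "joint_efforts": joint torques, N m; "ee_pos": TCP position; "tcp_rot": TCP orientation; "ft_force": force on the tool from outside, world axes, zero at the start; "ft_torque": the same for the moment, N m; "opening": opening from 0.0 (shut) to 1.0 (fully open).
Only numpy, scipy, OpenCV 4.12 (cv2) and the standard library are available. Lean on these libraries where they do the work, as an engineer would, in place of code of your own. Each camera call takes 0.05 s, during which the arm holds its last target. There are 200 camera calls.

## Working session

There is one attempt and no reset: what is moved stays moved. The work goes in short steps, Python scripts to look and compute and a tool call to move; the robot and the scene stay as the last step left them, time stands still between calls to the robot, and variables do not carry over. Pictures are saved under pics/ and viewed, about 8 in all and at most 12, crops included, and the job is handed in when it is done.

Besides the shell and the picture viewer there is one more tool, called as a command line: name --argument value ..., lists and objects as JSON in quotes. move_arm: Moves the arm, as the interface text tells. Its arguments: {"type":"object","properties":{"deltas":{"type":"array"},"grip_force":{"type":"number"}},"required":["deltas"]}

```bash
ls; mkdir -p pics; python3 - <<'E'
from plant import env, optics
import cv2, numpy as np
print(env.state(), env.grasp_offset)
for n in ("scene","top"):
    p,d=optics.camera(n); cv2.imwrite(f"pics/{n}0.png",p[:,:,::-1]); np.savez(f"{n}0.npz",p=p,d=d)
    print(n,optics.camera_info(n))
print(optics.camera_info("wrist"))
a=cv2.imread("pics/scene0.png");b=cv2.imread("pics/top0.png")
cv2.imwrite("pics/both.png",cv2.resize(np.vstack([a,b]),None,fx=.71,fy=.71) if 0 else a)
E
```

```text
pics
{'time_s': 0.0, 'joint_positions': array([69.33509155, 22.01517737,  0.93765506, 78.5591707 , -0.36145   ,
       79.53722775, -2.66461321]), 'dq': array([-0.00545336,  0.00778968,  0.03227885, -0.014255  , -0.07219555,
       -0.00546925, -0.06432247]), 'joint_efforts': array([ 1.79279359e-04, -6.27588773e+01,  8.44437405e-01, -3.71816468e+01,
        1.65591569e-02,  1.42398730e-02, -6.32367255e-05]), 'ee_pos': array([ 183.27048695, -597.02232672,  230.296491  ]), 'tcp_rot': array([-1.79891230e+02,  1.21155784e-03,  1.70646904e+01]), 'ft_force': array([ 1.09368566, -0.25277929, -0.10675835]), 'ft_torque': array([0.02510905, 0.0586815 , 0.04755479]), 'opening': 1.0011189344859968} -18.700000000000003
scene {'fx': 421.07852756122526, 'fy': 421.07852756122526, 'cx': 271.9739488627465, 'cy': 215.39764604173587, 'R': array([[-0.6945788 ,  0.71938849, -0.00636315],
       [ 0.40732396,  0.38595511, -0.82772329],
       [-0.59299871, -0.57751091, -0.56110041]]), 't': array([ 313.06070402,  -76.39106027, 1421.24615552])}
top {'fx': 525.884902551386, 'fy': 525.884902551386, 'cx': 285.7662296857593, 'cy': 217.3049337440374, 'R': array([[ 0.01157097, -0.99989507,  0.00871548],
       [-0.98940611, -0.01271012, -0.14461674],
       [ 0.14471234, -0.00694979, -0.98944936]]), 't': array([  24.79785828,  518.47329987, 1374.97601672])}
{'fx': 318.6154734818436, 'fy': 318.6154734818436, 'cx': 283.32582032617546, 'cy': 208.93492191677925, 'mount': array([[ 8.09841378e-04, -9.64841796e-01, -2.62830085e-01,
         6.62648687e+01],
       [ 9.99999657e-01,  7.35048231e-04,  3.82893169e-04,
        -1.97628359e-01],
       [-1.76238544e-04, -2.62830304e-01,  9.64842060e-01,
        -1.42557480e+02],
       [ 0.00000000e+00,  0.00000000e+00,  0.00000000e+00,
         1.00000000e+00]])}
```

View pics/top0.png

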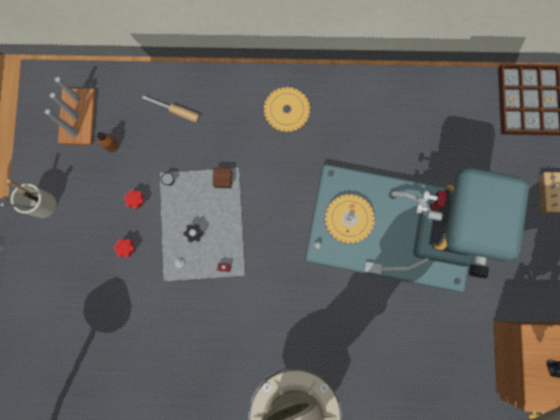

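View pics/scene0.png

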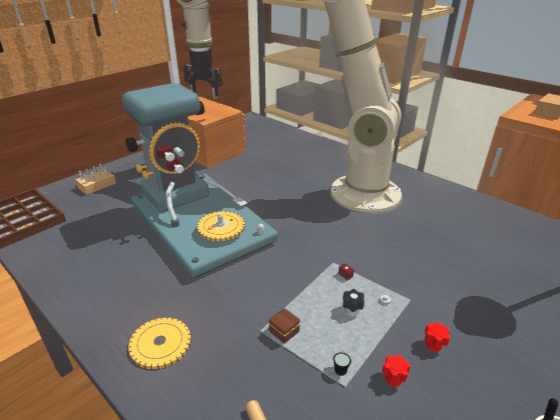

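Top view: black knob at about (193,233) on the grey pad, dial and stud at about (350,218), column to the right (−y). The red knobs at (134,199) and (124,248) are decoys. The spare brass disc at (287,109) isn't part of the job.

```bash
cat > h.py <<'E'
import numpy as np, cv2
from plant import env, optics
from scipy.spatial.transform import Rotation as Ro
def cam(n, st=None):
    i=optics.camera_info(n)
    K=(i["fx"],i["fy"],i["cx"],i["cy"])
    if n!="wrist":
        R=np.array(i["R"]); return K,R.T,-R.T@np.array(i["t"])
    M=np.array(i["mount"]); Rt=Ro.from_euler("xyz",st["tcp_rot"],degrees=True).as_matrix()
    return K,Rt@M[:3,:3],Rt@M[:3,3]+st["ee_pos"]
def ray(c,u,v):
    K,R,o=c; return o,R@np.array([(u-K[2])/K[0],(v-K[3])/K[1],1])
def onz(c,u,v,z):
    o,d=ray(c,u,v); return o+d*(z-o[2])/d[2]
def cloud(c,dep):
    K,R,o=c; v,u=np.mgrid[:dep.shape[0],:dep.shape[1]]
    P=np.stack([(u-K[2])/K[0]*dep,(v-K[3])/K[1]*dep,dep],-1)
    return P@R.T+o
E
python3 - <<'E'
from h import *
f=np.load("top0.npz");p,d=f["p"],f["d"];c=cam("top");W=cloud(c,d)
def rep(n,m): 
    q=W[m&(d>0)]; print(n,len(q),q.mean(0).round(1),np.percentile(q[:,2],[5,50,95]).round(1))
yy,xx=np.mgrid[:420,:560]
box=lambda a,b,e,g:(xx>=a)&(xx<b)&(yy>=e)&(yy<g)
rep("pad",box(205,235,195,215))
k=box(180,208,220,246)
dark=(p.max(2)<60)
rep("knobdark",k&dark); rep("knobhigh",k&(W[...,2]>45))
b=box(320,380,188,248)&(p[...,0]>p[...,2].astype(int)+60)
rep("dial brass",b)
(x,y),r=cv2.minEnclosingCircle(np.argwhere(b)[:,::-1].astype(np.float32));print(x,y,r,onz(c,x,y,70))
s=box(335,365,203,233)&(W[...,2]>80); rep("stud>80",s); 
for n,u,v,z in (("loupe",168,178,35),("nut",180,263,20),("stop",224,267,30),("box",222,177,45)): print(n,onz(c,u,v,z).round(0))
E
```

```text
pad 599 [556.4 214.    4. ] [-0.6  4.   8.4]
knobdark 93 [472.3 272.2  49.3] [43.8 49.9 54.3]
knobhigh 221 [471.9 278.2  50.4] [46.  50.5 55.7]
dial brass 1642 [ 513.2 -135.5   69.9] [65.2 69.9 74.9]
349.2768249511719 218.20620727539062 24.5036678314209 [ 513.14110977 -135.44030113   70.        ]
stud>80 38 [ 511.  -134.4   94.3] [ 80.3  97.6 105. ]
loupe [622. 352.  35.]
nut [393. 313.  20.]
stop [383. 194.  30.]
box [625. 205.  45.]
```

```bash
python3 - <<'E'
from h import *
f=np.load("top0.npz");d=f["d"];W=cloud(cam("top"),d);P=W[(d>0)]
for z in (90,150,250,330):
    q=P[(P[:,2]>z)&(P[:,2]<600)&(P[:,1]<-150)&(P[:,0]>280)]; r=np.hypot(q[:,0],q[:,1]); i=r.argmin()
    print(z,len(q),q.min(0).round(),q.max(0).round(),"minr",r[i].round(),q[i].round())
E
```

```text
90 8861 [ 355. -469.   90.] [ 582. -265.  381.] minr 506.0 [ 396. -315.   95.]
150 7752 [ 355. -469.  154.] [ 582. -279.  381.] minr 511.0 [ 361. -361.  311.]
250 6905 [ 355. -469.  250.] [ 582. -303.  381.] minr 511.0 [ 361. -361.  311.]
330 6267 [ 388. -469.  330.] [ 582. -303.  381.] minr 517.0 [ 411. -313.  341.]
```

move_arm --deltas '[{"xyz": [0, 0, -30], "angular": [0, 0, 0], "fingers": 100}, {"xyz": [0, 0, -40], "angular": [0, 0, 0], "fingers": 100}, {"xyz": [0, -35, -20], "angular": [0, 0, 0], "fingers": 100}, {"xyz": [0, -40, -10], "angular": [0, 0, 0], "fingers": 100}, {"xyz": [0, -40, -10], "angular": [0, 0, 0], "fingers": 100}]'

```text
time_s: 0.52
ee_pos: [149.8, -487.1, 333.8]
tcp_rot: [-178.8, 0.1, 17.1]
ft_force: [0.3, 1.6, -0.1]
opening: 0.999
```

move_arm --deltas '[{"xyz": [0, -35, -25], "angular": [0, 0, 0], "fingers": 100}, {"xyz": [5, -30, -30], "angular": [0, 0, 0], "fingers": 100}, {"xyz": [15, -10, -38], "angular": [0, 0, -0.03], "fingers": 100}, {"xyz": [30, -4, -25], "angular": [0, 0, -0.07], "fingers": 100}, {"xyz": [40, -3, 0], "angular": [0, 0, -0.093], "fingers": 100}]'

```text
time_s: 0.93
ee_pos: [201.5, -374.9, 456.9]
tcp_rot: [-178.7, -0.1, 27.3]
ft_force: [1.2, -1.8, 0.7]
opening: 1.001
```

move_arm --deltas '[{"xyz": [40, -2, 0], "angular": [0, 0, -0.093], "fingers": 100}, {"xyz": [40, -2, 0], "angular": [0, 0, -0.093], "fingers": 100}, {"xyz": [40, -2, 0], "angular": [0, 0, -0.093], "fingers": 100}, {"xyz": [40, -2, 0], "angular": [0, 0, -0.093], "fingers": 100}, {"xyz": [40, -2, 0], "angular": [0, 0, -0.093], "fingers": 100}]'

```text
time_s: 1.35
ee_pos: [355.8, -239.5, 459.5]
tcp_rot: [-179.0, -0.6, 54.9]
ft_force: [0.7, -0.7, -0.3]
opening: 0.998
```

move_arm --deltas '[{"xyz": [40, -1, 0], "angular": [0, 0, -0.093], "fingers": 100}, {"xyz": [40, -1, 0], "angular": [0, 0, -0.093], "fingers": 100}, {"xyz": [40, -1, 0], "angular": [0, 0, -0.093], "fingers": 100}, {"xyz": [40, 0, 0], "angular": [0, 0, -0.093], "fingers": 100}, {"xyz": [40, 0, 0], "angular": [0, 0, -0.093], "fingers": 100}]'

```text
time_s: 1.77
ee_pos: [436.5, -49.2, 459.5]
tcp_rot: [-179.2, -1.1, 82.9]
ft_force: [0.5, -0.2, -0.2]
opening: 1.0
```

move_arm --deltas '[{"xyz": [40, 5, 15], "angular": [0, 0, -0.093], "fingers": 100}, {"xyz": [40, 10, 30], "angular": [0, 0, -0.093], "fingers": 100}, {"xyz": [40, 15, 35], "angular": [0, 0, -0.093], "fingers": 100}, {"xyz": [40, 20, 35], "angular": [0, 0, -0.093], "fingers": 100}, {"xyz": [30, 20, 35], "angular": [0, 0, -0.06], "fingers": 100}]'

```text
time_s: 2.18
ee_pos: [481.3, 118.6, 347.4]
tcp_rot: [179.7, -1.2, 109.4]
ft_force: [1.6, -0.9, 1.3]
opening: 0.997
```

move_arm --deltas '[{"xyz": [32, 9, 30], "angular": [0, 0, 0], "fingers": 100}, {"xyz": [32, 9, 34], "angular": [0, 0, 0], "fingers": 100}, {"xyz": [32, 9, 34], "angular": [0, 0, 0], "fingers": 100}, {"xyz": [32, 9, 34], "angular": [0, 0, 0], "fingers": 100}, {"xyz": [20, 6, 30], "angular": [0, 0, 0], "fingers": 100}]'

```text
time_s: 2.6
ee_pos: [471.0, 262.3, 201.3]
tcp_rot: [179.6, -1.3, 109.7]
ft_force: [0.8, -0.1, 0.3]
opening: 0.998
```

```bash
python3 - <<'E'
from h import *
s=env.state(); p,d=optics.camera("wrist"); cv2.imwrite("pics/w1.png",p[:,:,::-1]); np.savez("w1.npz",p=p,d=d,e=s["ee_pos"],r=s["tcp_rot"])
print(s["ee_pos"],s["tcp_rot"],s["joint_positions"])
E
```

```text
[471.00584106 262.34907186 201.31163186] [179.62340463  -1.25127487 109.70325554] [  7.93491584  17.86968732 -48.35650351  93.64328921  12.70756133
  73.86109905 -22.72543231]
```

View pics/w1.png

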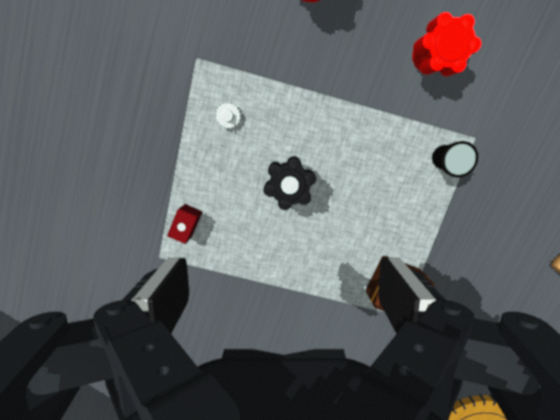

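Wrist view: knob with white cap at (290,185), six lobes clear, with a lobe at about (296,162) and a valley near (278,166). Nut at (228,116), block at (184,223) and loupe at (456,159) are all clear of it. Next I fit the axis and lobe phase.

```bash
cat > knob.py <<'E'
from h import *
def knob(p,c,u,v,zt,zc,R=45,thr=60):
    """cap centre & lobe phase; zt lobe-top height, zc cap height"""
    g=p.astype(int); yy,xx=np.mgrid[:420,:560]
    near=np.hypot(xx-u,yy-v)<R
    m=(near&(g.max(2)<thr)).astype(np.uint8)
    n,l,st,ce=cv2.connectedComponentsWithStats(m); 
    m=(l==1+st[1:,4].argmax()).astype(np.uint8)
    cap=(near&(np.hypot(xx-u,yy-v)<14)&(g.min(2)>150)); q=np.argwhere(cap).mean(0)[::-1]
    C=onz(c,*q,zc)
    cs,_=cv2.findContours(m,cv2.RETR_EXTERNAL,cv2.CHAIN_APPROX_NONE)
    k=max(cs,key=len)[:,0]; P=np.array([onz(c,a,b,zt)[:2] for a,b in k])
    e=P-C[:2]; th=np.arctan2(e[:,1],e[:,0]); r=np.hypot(*e.T)
    A=np.c_[np.ones_like(th),np.cos(th),np.sin(th),np.cos(6*th),np.sin(6*th)]
    w=np.linalg.lstsq(A,r,rcond=None)[0]
    lobe=np.degrees(np.arctan2(w[4],w[3]))/6
    return C,w,lobe,r,m
E
python3 - <<'E'
from knob import *
f=np.load("w1.npz"); s=dict(ee_pos=f["e"],tcp_rot=f["r"]); p=f["p"]; c=cam("wrist",s)
print("cam",c[2])
for thr in (45,60,75):
    C,w,l,r,m=knob(p,c,290,185,50,52,thr=thr); print(thr,C.round(1),w.round(1),"lobe",l.round(1),"valley",(l+30).round(1),np.percentile(r,[2,50,98]).round(1))
W=cloud(c,f["d"]); print(W[183:188,288:293].reshape(-1,3).mean(0), W[130:140,300:330].reshape(-1,3).mean(0))
E
```

```text
cam [448.52310598 321.79113606 345.28186659]
45 [472.5 277.2  52. ] [20.9 -0.   1.2 -2.2 -1.7] lobe -23.9 valley 6.1 [17.3 21.7 25. ]
60 [472.5 277.2  52. ] [21.5 -0.   1.3 -2.4 -1.8] lobe -23.9 valley 6.1 [18.  22.  25.7]
75 [472.5 277.2  52. ] [21.9  0.1  1.3 -2.4 -1.6] lobe -24.3 valley 5.7 [18.  22.4 25.9]
[473.16020875 277.32021618  51.98054107] [482.94929182 328.75767547   4.99959268]
```

```bash
cat > go.py <<'E'
import sys
from h import *
# usage: go.py x y z yaw nrows
x,y,z,yaw=map(float,sys.argv[1:5]); n=int(sys.argv[5])
s=env.state(); R=Ro.from_euler("xyz",s["tcp_rot"],degrees=True); T=Ro.from_euler("xyz",[180,0,yaw],degrees=True)
w=(R.inv()*T).as_rotvec(); d=np.array([x,y,z])-s["ee_pos"]
print("t",round(s["time_s"],2),"pos",s["ee_pos"].round(1),"rot",s["tcp_rot"].round(2),"J",s["joint_positions"].round(0),"F",s["ft_force"].round(1),"T",s["ft_torque"].round(2),"op",round(s["opening"],3))
for i in range(n):
    Ri=R*Ro.from_rotvec(w*i/n); print((Ri.inv().apply(d/n)).round(1).tolist(),(w/n).round(4).tolist())
E
python3 go.py 472.5 277.2 70 96 5
```

```text
t 2.65 pos [467.  264.8 195. ] rot [-179.92   -1.35  109.97] J [  8.  18. -48.  94.  13.  74. -23.] F [-4.2  0.7 -4.5] T [-0.07  0.25 -0.03] op 0.998
[1.4, 1.9, 25.0] [-0.0009, -0.0047, 0.0488]
[1.6, 1.8, 25.0] [-0.0009, -0.0047, 0.0488]
[1.8, 1.7, 25.0] [-0.0009, -0.0047, 0.0488]
[2.0, 1.6, 25.0] [-0.0009, -0.0047, 0.0488]
[2.2, 1.5, 25.0] [-0.0009, -0.0047, 0.0488]
```

move_arm --deltas '[{"xyz": [1.4, 1.9, 25], "angular": [-0.001, -0.005, 0.049], "fingers": 100}, {"xyz": [1.6, 1.8, 25], "angular": [-0.001, -0.005, 0.049], "fingers": 100}, {"xyz": [1.8, 1.7, 25], "angular": [-0.001, -0.005, 0.049], "fingers": 90}, {"xyz": [2, 1.6, 20], "angular": [-0.001, -0.005, 0.049], "fingers": 85}, {"xyz": [0, 0, 0], "angular": [0, 0, 0], "fingers": 85}]'

```text
time_s: 3.07
ee_pos: [466.7, 277.3, 91.3]
tcp_rot: [-179.5, -0.1, 98.7]
ft_force: [-1.0, -1.3, -0.6]
opening: 0.851
```

```bash
python3 go.py 472.5 277.2 20 96 5
```

```text
t 3.07 pos [466.7 277.3  91.3] rot [-1.7953e+02 -1.2000e-01  9.8670e+01] J [  1.  25. -44. 100.  19.  63. -40.] F [-1.  -1.3 -0.6] T [-0.06  0.07 -0.  ] op 0.851
[-0.2, 1.3, 14.3] [-0.0017, -0.0004, 0.0093]
[-0.2, 1.2, 14.3] [-0.0017, -0.0004, 0.0093]
[-0.2, 1.2, 14.3] [-0.0017, -0.0004, 0.0093]
[-0.2, 1.2, 14.3] [-0.0017, -0.0004, 0.0093]
[-0.2, 1.2, 14.3] [-0.0017, -0.0004, 0.0093]
```

move_arm --deltas '[{"xyz": [0, 2.5, 15], "angular": [-0.002, 0, 0.011], "fingers": 85}, {"xyz": [0, 2, 15], "angular": [-0.002, 0, 0.011], "fingers": 85}, {"xyz": [0, 1.5, 14], "angular": [-0.002, 0, 0.011], "fingers": 85}, {"xyz": [0, 0.5, 10], "angular": [-0.002, 0, 0.011], "fingers": 85}, {"xyz": [0, 0, 0], "angular": [0, 0, 0], "fingers": 85}]'

```text
time_s: 3.48
ee_pos: [473.6, 277.9, 37.8]
tcp_rot: [-180.0, -0.1, 96.4]
ft_force: [-0.2, -0.1, 0.2]
opening: 0.849
```

```bash
python3 go.py 472.5 277.2 21 96 3
```

```text
t 3.48 pos [473.6 277.9  37.8] rot [-1.7997e+02 -1.1000e-01  9.6440e+01] J [ -1.  29. -41. 102.  22.  57. -44.] F [-0.2 -0.1  0.2] T [0.04 0.04 0.03] op 0.849
[-0.2, -0.4, 5.6] [-0.0002, -0.0007, 0.0025]
[-0.2, -0.4, 5.6] [-0.0002, -0.0007, 0.0025]
[-0.2, -0.4, 5.6] [-0.0002, -0.0007, 0.0025]
```

move_arm --deltas '[{"xyz": [-0.2, -0.5, 8], "angular": [0, -0.001, 0.003], "fingers": 85}, {"xyz": [-0.2, -0.5, 8], "angular": [0, -0.001, 0.003], "fingers": 85}, {"xyz": [0, 0, 5], "angular": [0, 0, 0], "fingers": 85}, {"xyz": [0, 0, 0], "angular": [0, 0, 0], "fingers": 85}, {"xyz": [0, 0, 0], "angular": [0, 0, 0], "fingers": 60}]' --grip_force 60

```text
time_s: 3.9
ee_pos: [474.2, 277.6, 18.0]
tcp_rot: [179.9, -0.0, 96.1]
ft_force: [-0.0, -0.5, -0.1]
opening: 0.728
```

```bash
python3 go.py 472.5 277.2 17 96 1
```

```text
t 3.9 pos [474.2 277.6  18. ] rot [ 1.7985e+02 -4.0000e-02  9.6150e+01] J [ -2.  30. -40. 103.  23.  55. -46.] F [-0.  -0.5 -0.1] T [ 0.05  0.01 -0.  ] op 0.728
[-0.2, -1.8, 1.0] [0.0026, -0.0008, 0.0026]
```

move_arm --deltas '[{"xyz": [-0.2, -1.5, 0.5], "angular": [0.002, 0, 0.002], "fingers": 60}, {"xyz": [0, 0, 0], "angular": [0, 0, 0], "fingers": 40}, {"xyz": [0, 0, 0], "angular": [0, 0, 0], "fingers": 20}, {"xyz": [0, 0, 0], "angular": [0, 0, 0], "fingers": 0}, {"xyz": [0, 0, 0], "angular": [0, 0, 0], "fingers": 0}]' --grip_force 60

```text
time_s: 4.32
ee_pos: [473.1, 277.7, 18.7]
tcp_rot: [179.9, -0.1, 96.1]
ft_force: [0.3, -0.2, -1.5]
opening: 0.535
```

```bash
python3 go.py 472.5 277.2 17 96 1
```

```text
t 4.32 pos [473.1 277.7  18.7] rot [ 1.799e+02 -7.000e-02  9.605e+01] J [ -2.  30. -40. 103.  23.  55. -46.] F [ 0.3 -0.2 -1.5] T [-0.    0.01 -0.  ] op 0.535
[-0.5, -0.6, 1.7] [0.0018, -0.0013, 0.0009]
```

move_arm --deltas '[{"xyz": [0, 0, 0], "angular": [0, 0, 0], "fingers": 0}, {"xyz": [0, 0, -15], "angular": [0, 0, 0], "fingers": 0}, {"xyz": [0, 0, -35], "angular": [0, 0, 0], "fingers": 0}, {"xyz": [0, 0, -35], "angular": [0, 0, 0], "fingers": 0}, {"xyz": [0, 0, -35], "angular": [0, 0, 0], "fingers": 0}]'

```text
time_s: 4.73
ee_pos: [467.6, 273.8, 133.5]
tcp_rot: [-179.1, 0.3, 96.1]
ft_force: [0.6, 0.4, -1.7]
opening: 0.532
```

```bash
python3 go.py 513 -135.4 200 20 15
```

```text
t 4.73 pos [467.6 273.8 133.5] rot [-179.11    0.25   96.1 ] J [  2.  22. -44.  97.  16.  68. -40.] F [ 0.6  0.4 -1.7] T [ 0.01 -0.14 -0.03] op 0.532
[-27.5, 0.0, -4.3] [-0.0007, 0.0009, 0.0885]
[-27.3, 2.5, -4.3] [-0.0007, 0.0009, 0.0885]
[-27.0, 4.9, -4.4] [-0.0007, 0.0009, 0.0885]
[-26.5, 7.3, -4.4] [-0.0007, 0.0009, 0.0885]
[-25.7, 9.6, -4.4] [-0.0007, 0.0009, 0.0885]
[-24.8, 11.8, -4.4] [-0.0007, 0.0009, 0.0885]
[-23.6, 14.0, -4.4] [-0.0007, 0.0009, 0.0885]
[-22.3, 16.0, -4.4] [-0.0007, 0.0009, 0.0885]
[-20.8, 17.9, -4.5] [-0.0007, 0.0009, 0.0885]
[-19.1, 19.7, -4.5] [-0.0007, 0.0009, 0.0885]
[-17.3, 21.3, -4.5] [-0.0007, 0.0009, 0.0885]
[-15.3, 22.7, -4.5] [-0.0007, 0.0009, 0.0885]
[-13.3, 24.0, -4.5] [-0.0007, 0.0009, 0.0885]
[-11.1, 25.1, -4.5] [-0.0007, 0.0009, 0.0885]
[-8.8, 26.0, -4.4] [-0.0007, 0.0009, 0.0885]
```

```bash
python3 go.py 513 -135.4 175 30 13
```

```text
t 4.73 pos [467.6 273.8 133.5] rot [-179.11    0.25   96.1 ] J [  2.  22. -44.  97.  16.  68. -40.] F [ 0.6  0.4 -1.7] T [ 0.01 -0.14 -0.03] op 0.532
[-31.7, 0.1, -3.1] [-0.0009, 0.001, 0.0887]
[-31.5, 2.9, -3.1] [-0.0009, 0.001, 0.0887]
[-31.2, 5.7, -3.1] [-0.0009, 0.001, 0.0887]
[-30.5, 8.4, -3.1] [-0.0009, 0.001, 0.0887]
[-29.7, 11.1, -3.2] [-0.0009, 0.001, 0.0887]
[-28.6, 13.7, -3.2] [-0.0009, 0.001, 0.0887]
[-27.2, 16.2, -3.2] [-0.0009, 0.001, 0.0887]
[-25.7, 18.5, -3.2] [-0.0009, 0.001, 0.0887]
[-23.9, 20.7, -3.2] [-0.0009, 0.001, 0.0887]
[-22.0, 22.8, -3.2] [-0.0009, 0.001, 0.0887]
[-19.9, 24.6, -3.2] [-0.0009, 0.001, 0.0887]
[-17.6, 26.3, -3.2] [-0.0009, 0.001, 0.0887]
[-15.2, 27.8, -3.2] [-0.0009, 0.001, 0.0887]
```

move_arm --deltas '[{"xyz": [-31, 0, -3], "angular": [-0.001, 0.001, 0.089], "fingers": 0}, {"xyz": [-31, 3, -3], "angular": [-0.001, 0.001, 0.089], "fingers": 0}, {"xyz": [-31, 6, -3], "angular": [-0.001, 0.001, 0.089], "fingers": 0}, {"xyz": [-31, 8, -3], "angular": [-0.001, 0.001, 0.089], "fingers": 0}, {"xyz": [-30, 11, -3], "angular": [-0.001, 0.001, 0.089], "fingers": 0}]'

```text
time_s: 5.15
ee_pos: [486.0, 124.9, 158.7]
tcp_rot: [180.0, -0.6, 70.7]
ft_force: [1.0, 0.5, -1.7]
opening: 0.535
```

move_arm --deltas '[{"xyz": [-29, 14, -3], "angular": [-0.001, 0.001, 0.089], "fingers": 0}, {"xyz": [-27, 16, -3], "angular": [-0.001, 0.001, 0.089], "fingers": 0}, {"xyz": [-26, 18, -3], "angular": [-0.001, 0.001, 0.089], "fingers": 0}, {"xyz": [-24, 21, -3], "angular": [-0.001, 0.001, 0.089], "fingers": 0}, {"xyz": [-18, 18, -3], "angular": [-0.001, 0.001, 0.08], "fingers": 0}]'

```text
time_s: 5.57
ee_pos: [499.5, -35.9, 173.6]
tcp_rot: [179.9, -1.0, 44.4]
ft_force: [1.1, -1.4, -2.3]
opening: 0.531
```

```bash
python3 go.py 513 -135.4 175 30 5
```

```text
t 5.57 pos [499.5 -35.9 173.6] rot [179.89  -0.96  44.38] J [ 27.  10. -29. 102.   5.  68. -49.] F [ 1.1 -1.4 -2.3] T [ 0.02 -0.04 -0.04] op 0.531
[-12.0, 16.1, -0.5] [-0.0, -0.0034, 0.0502]
[-11.2, 16.7, -0.4] [-0.0, -0.0034, 0.0502]
[-10.3, 17.2, -0.4] [-0.0, -0.0034, 0.0502]
[-9.4, 17.7, -0.3] [-0.0, -0.0034, 0.0502]
[-8.5, 18.2, -0.3] [-0.0, -0.0034, 0.0502]
```

```bash
python3 go.py 470 -160 165 30 5
```

```text
t 5.57 pos [499.5 -35.9 173.6] rot [179.89  -0.96  44.38] J [ 27.  10. -29. 102.   5.  68. -49.] F [ 1.1 -1.4 -2.3] T [ 0.02 -0.04 -0.04] op 0.531
[-21.6, 13.6, 1.4] [-0.0, -0.0034, 0.0502]
[-20.9, 14.7, 1.5] [-0.0, -0.0034, 0.0502]
[-20.1, 15.7, 1.5] [-0.0, -0.0034, 0.0502]
[-19.3, 16.7, 1.6] [-0.0, -0.0034, 0.0502]
[-18.4, 17.6, 1.7] [-0.0, -0.0034, 0.0502]
```

move_arm --deltas '[{"xyz": [-21, 13, 1.5], "angular": [0, -0.003, 0.05], "fingers": 0}, {"xyz": [-21, 15, 1.5], "angular": [0, -0.003, 0.05], "fingers": 0}, {"xyz": [-20, 16, 1.5], "angular": [0, -0.003, 0.05], "fingers": 0}, {"xyz": [-15, 13, 1.5], "angular": [0, -0.003, 0.05], "fingers": 0}, {"xyz": [0, 0, 0], "angular": [0, -0.003, 0.02], "fingers": 0}]'

```text
time_s: 5.98
ee_pos: [475.0, -141.0, 167.0]
tcp_rot: [179.9, -0.1, 30.3]
ft_force: [-1.0, -0.3, -1.6]
opening: 0.534
```

```bash
python3 - <<'E'
from h import *
s=env.state(); p,d=optics.camera("wrist"); cv2.imwrite("pics/w2.png",p[:,:,::-1]); np.savez("w2.npz",p=p,d=d,e=s["ee_pos"],r=s["tcp_rot"])
print(s["ee_pos"],s["tcp_rot"],s["joint_positions"],s["dq"].round(1))
E
```

```text
[ 474.95279734 -141.03594149  167.02030766] [ 1.79867609e+02 -5.53478721e-02  3.02888955e+01] [ 33.43214418   9.83313098 -22.89251265 103.06778165   4.18351904
  67.78465756 -50.44473614] [ -2.7   0.8  -0.7  -1.1   1.    2.  -16.8]
```

View pics/w2.png

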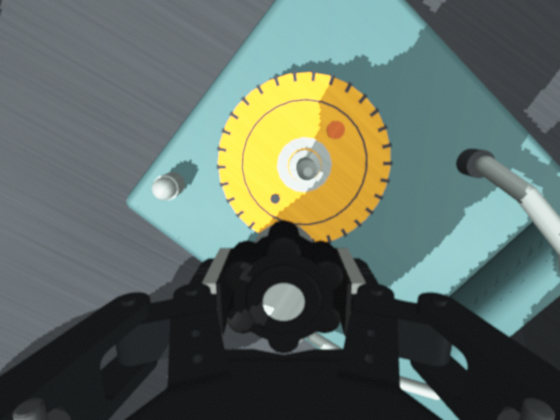

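Wrist view: knob in the jaws with its cap at (284,302), gripped over valleys. The stud tip is at about (308,171), with the dial centred near (305,158).

```bash
python3 - <<'E'
from h import *
from scipy.optimize import least_squares
f=np.load("w2.npz"); s=dict(ee_pos=f["e"],tcp_rot=f["r"]); p=f["p"].astype(int); c=cam("wrist",s); W=cloud(c,f["d"])
R=Ro.from_euler("xyz",s["tcp_rot"],degrees=True)
b=((p[...,0]-p[...,2]>70)&(p[...,0]>110)).astype(np.uint8); b[236:]=0
b=cv2.morphologyEx(b,cv2.MORPH_CLOSE,np.ones((5,5),np.uint8))
k=max(cv2.findContours(b,cv2.RETR_EXTERNAL,cv2.CHAIN_APPROX_NONE)[0],key=len)[:,0]; k=k[k[:,1]<230]
P=np.array([onz(c,u,v,70)[:2] for u,v in k])
r=least_squares(lambda q:np.hypot(*(P-q[:2]).T)-q[2],[513,-135,65],loss="soft_l1"); print("dial",r.x.round(2))
yy,xx=np.mgrid[:420,:560]
m=(W[...,2]>92)&(np.hypot(xx-308,yy-168)<25); print("stud pts>92",m.sum(),W[m].mean(0).round(1)); 
print("stud tip px",np.argwhere((W[...,2]>98)&(np.hypot(xx-308,yy-168)<25)).mean(0)[::-1])
cap=((p.min(2)>110)&(np.hypot(xx-284,yy-302)<24)).astype(np.uint8)
k2=max(cv2.findContours(cap,cv2.RETR_EXTERNAL,cv2.CHAIN_APPROX_NONE)[0],key=len); (u,v),rr=cv2.minEnclosingCircle(k2)
zc=s["ee_pos"][2]+33.3; C=onz(c,u,v,zc); print("cap",u,v,rr,C.round(1),"depth z",np.median(W[298:306,280:288,2]),"tool off",R.inv().apply(C-s["ee_pos"]).round(2))
g=p[140:200,270:345].astype(np.uint8)[:,:,::-1]
cv2.imwrite("pics/stud.png",cv2.resize(g,None,fx=8,fy=8,interpolation=cv2.INTER_CUBIC))
E
```

```text
dial [ 514.1  -136.1    63.77]
stud pts>92 369 [ 514.5 -135.5  103.5]
stud tip px [306.89846154 169.59076923]
cap 283.0 302.0 20.880712509155273 [ 474.1 -141.1  200.3] depth z 200.8463090691101 tool off [ -0.7   -0.29 -33.3 ]
```

View pics/stud.png

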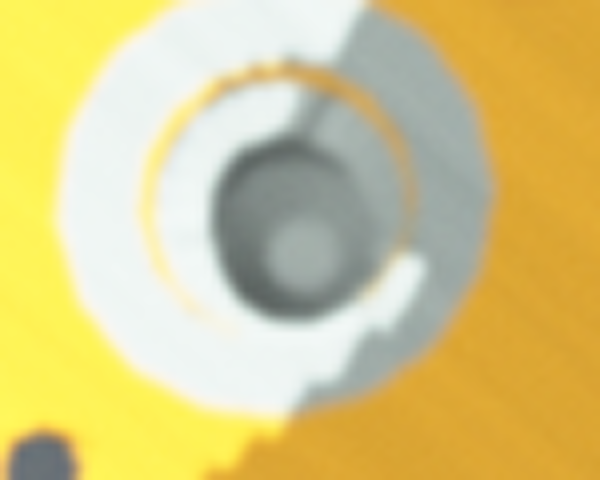

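The crop shows the stud tip disc (6 mm) at crop (303,255), which is image (307.4,171.4).

```bash
python3 - <<'E'
from h import *
f=np.load("w2.npz"); s=dict(ee_pos=f["e"],tcp_rot=f["r"]); c=cam("wrist",s)
T=onz(c,307.4,171.4,104); print("tip",T.round(1)); R=Ro.from_euler("xyz",s["tcp_rot"],degrees=True); print(R.inv().apply(T-s["ee_pos"]))
E
python3 go.py 515.2 -135.4 150 30 5
```

```text
tip [ 513.5 -136.5  104. ]
[35.51454595 15.43037995 63.09046708]
t 6.03 pos [ 475.5 -139.   167.1] rot [ 1.799e+02 -8.000e-02  3.036e+01] J [ 33.  10. -23. 103.   4.  68. -51.] F [-0.2  0.1 -1.6] T [-0.01  0.03 -0.02] op 0.53
[7.2, 3.4, 3.4] [0.0003, -0.0003, 0.0013]
[7.2, 3.4, 3.4] [0.0003, -0.0003, 0.0013]
[7.2, 3.4, 3.4] [0.0003, -0.0003, 0.0013]
[7.2, 3.4, 3.4] [0.0003, -0.0003, 0.0013]
[7.2, 3.4, 3.4] [0.0003, -0.0003, 0.0013]
```

```bash
python3 go.py 514.3 -135.9 130 30 5
```

```text
t 6.03 pos [ 475.5 -139.   167.1] rot [ 1.799e+02 -8.000e-02  3.036e+01] J [ 33.  10. -23. 103.   4.  68. -51.] F [-0.2  0.1 -1.6] T [-0.01  0.03 -0.02] op 0.53
[7.0, 3.4, 7.4] [0.0003, -0.0003, 0.0013]
[7.0, 3.4, 7.4] [0.0003, -0.0003, 0.0013]
[7.0, 3.4, 7.4] [0.0003, -0.0003, 0.0013]
[7.0, 3.4, 7.4] [0.0003, -0.0003, 0.0013]
[7.0, 3.3, 7.4] [0.0003, -0.0003, 0.0013]
```

move_arm --deltas '[{"xyz": [7.5, 3.5, 4], "angular": [0, 0, 0.001], "fingers": 0}, {"xyz": [7.5, 3.5, 7], "angular": [0, 0, 0.001], "fingers": 0}, {"xyz": [7.5, 3.5, 7], "angular": [0, 0, 0.001], "fingers": 0}, {"xyz": [7, 3, 7], "angular": [0, 0, 0.001], "fingers": 0}, {"xyz": [3, 1, 4], "angular": [0, 0, 0], "fingers": 0}]'

```text
time_s: 6.45
ee_pos: [516.2, -129.8, 136.2]
tcp_rot: [179.9, -0.3, 30.6]
ft_force: [-0.6, -0.1, -2.0]
opening: 0.532
```

```bash
python3 go.py 514.3 -135.9 125 30 4
```

```text
t 6.45 pos [ 516.2 -129.8  136.2] rot [179.9   -0.27  30.56] J [ 31.  16. -23. 100.   7.  65. -54.] F [-0.6 -0.1 -2. ] T [-0.    0.05  0.01] op 0.532
[-1.2, 1.1, 2.8] [0.0004, -0.0012, 0.0024]
[-1.2, 1.1, 2.8] [0.0004, -0.0012, 0.0024]
[-1.2, 1.1, 2.8] [0.0004, -0.0012, 0.0024]
[-1.2, 1.1, 2.8] [0.0004, -0.0012, 0.0024]
```

move_arm --deltas '[{"xyz": [-1.5, 1.5, 2.5], "angular": [0, -0.001, 0.002], "fingers": 0}, {"xyz": [-1.5, 1.2, 2.5], "angular": [0, -0.001, 0.002], "fingers": 0}, {"xyz": [-1.2, 1, 2.5], "angular": [0, -0.001, 0.002], "fingers": 0}, {"xyz": [-0.7, 0.7, 1.5], "angular": [0, -0.001, 0.002], "fingers": 0}, {"xyz": [0, 0, 0], "angular": [0, 0, 0], "fingers": 0}]'

```text
time_s: 6.87
ee_pos: [514.4, -133.6, 123.4]
tcp_rot: [-179.8, 0.1, 30.4]
ft_force: [-0.3, -0.8, -1.9]
opening: 0.534
```

```bash
python3 go.py 514.3 -135.9 125 30 4
```

```text
t 6.87 pos [ 514.4 -133.6  123.4] rot [-1.7984e+02  1.0000e-01  3.0370e+01] J [ 31.  17. -23. 101.   7.  64. -54.] F [-0.3 -0.8 -1.9] T [-0.02 -0.02 -0.02] op 0.534
[-0.3, 0.5, -0.4] [-0.0007, 0.0004, 0.0016]
[-0.3, 0.5, -0.4] [-0.0007, 0.0004, 0.0016]
[-0.3, 0.5, -0.4] [-0.0007, 0.0004, 0.0016]
[-0.3, 0.5, -0.4] [-0.0007, 0.0004, 0.0016]
```

move_arm --deltas '[{"xyz": [-0.4, 0.6, 0], "angular": [-0.001, 0, 0.002], "fingers": 0}, {"xyz": [-0.4, 0.6, 0], "angular": [-0.001, 0, 0.002], "fingers": 0}, {"xyz": [-0.3, 0.6, 0], "angular": [0, 0, 0.002], "fingers": 0}, {"xyz": [-0.2, 0.4, 0], "angular": [0, 0, 0.001], "fingers": 0}, {"xyz": [0, 0, 0], "angular": [0, 0, 0], "fingers": 0}]'

```text
time_s: 7.28
ee_pos: [514.2, -137.5, 124.7]
tcp_rot: [179.9, 0.1, 29.8]
ft_force: [0.4, -0.3, -1.3]
opening: 0.53
```

```bash
python3 go.py 514.3 -135.9 108 30 5; python3 - <<'E'
from h import *
s=env.state(); p,d=optics.camera("wrist"); 
q,_=optics.camera("scene"); x=q[190:250,180:270]; 
y=p[90:270,180:420]
a=cv2.resize(x,(600,400),interpolation=3); b=cv2.resize(y,(533,400),interpolation=3)
cv2.imwrite("pics/w3.png",cv2.resize(np.hstack([a,b]),(794,280))[:,:,::-1])
E
```

```text
t 7.28 pos [ 514.2 -137.5  124.7] rot [1.7992e+02 6.0000e-02 2.9830e+01] J [ 31.  17. -23. 101.   7.  64. -55.] F [ 0.4 -0.3 -1.3] T [ 0.01 -0.01 -0.05] op 0.53
[0.2, -0.3, 3.3] [0.0003, 0.0002, -0.0006]
[0.2, -0.3, 3.3] [0.0003, 0.0002, -0.0006]
[0.2, -0.3, 3.3] [0.0003, 0.0002, -0.0006]
[0.2, -0.3, 3.3] [0.0003, 0.0002, -0.0006]
[0.2, -0.3, 3.3] [0.0003, 0.0002, -0.0006]
```

View pics/w3.png

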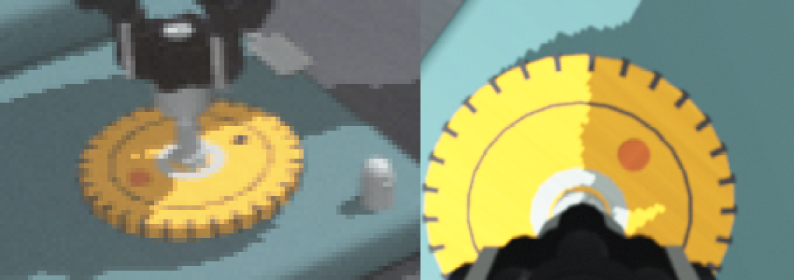

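The scene view shows the hub directly above the stud. The wrist view shows the dial ring concentric with the hub. Lowering now.

move_arm --deltas '[{"xyz": [0.2, -0.4, 2], "angular": [0, 0, 0], "fingers": 0}, {"xyz": [0.2, -0.4, 2], "angular": [0, 0, 0], "fingers": 0}, {"xyz": [0, 0, 2], "angular": [0, 0, 0], "fingers": 0}, {"xyz": [0, 0, 2], "angular": [0, 0, 0], "fingers": 0}, {"xyz": [0, 0, 1], "angular": [0, 0, 0], "fingers": 0}]'

```text
time_s: 7.8
ee_pos: [514.3, -136.1, 114.9]
tcp_rot: [179.9, 0.0, 29.9]
ft_force: [0.5, 0.2, -1.7]
opening: 0.531
```

```bash
python3 go.py 514.3 -135.9 100 30 5
```

```text
t 7.8 pos [ 514.3 -136.1  114.9] rot [1.7991e+02 4.0000e-02 2.9860e+01] J [ 31.  17. -23. 101.   8.  63. -55.] F [ 0.5  0.2 -1.7] T [-0.01  0.   -0.04] op 0.531
[0.0, -0.0, 3.0] [0.0003, 0.0001, -0.0005]
[0.0, -0.0, 3.0] [0.0003, 0.0001, -0.0005]
[0.0, -0.0, 3.0] [0.0003, 0.0001, -0.0005]
[0.0, -0.0, 3.0] [0.0003, 0.0001, -0.0005]
[0.0, -0.0, 3.0] [0.0003, 0.0001, -0.0005]
```

move_arm --deltas '[{"xyz": [0, 0, 2], "angular": [0, 0, 0], "fingers": 0}, {"xyz": [0, 0, 2], "angular": [0, 0, 0], "fingers": 0}, {"xyz": [0, 0, 2], "angular": [0, 0, 0], "fingers": 0}, {"xyz": [0, 0, 2], "angular": [0, 0, 0], "fingers": 0}, {"xyz": [0, 0, 1], "angular": [0, 0, 0], "fingers": 0}]'

```text
time_s: 8.22
ee_pos: [514.1, -136.0, 104.5]
tcp_rot: [179.9, 0.1, 29.9]
ft_force: [-0.8, -0.0, -1.8]
opening: 0.534
```

move_arm --deltas '[{"xyz": [0, 0, 1.5], "angular": [0, 0, 0], "fingers": 0}, {"xyz": [0, 0, 1.5], "angular": [0, 0, 0], "fingers": 0}, {"xyz": [0, 0, 1.5], "angular": [0, 0, 0], "fingers": 0}, {"xyz": [0, 0, 1], "angular": [0, 0, 0], "fingers": 0}, {"xyz": [0, 0, 0.5], "angular": [0, 0, 0], "fingers": 0}]'

```text
time_s: 8.63
ee_pos: [514.1, -136.1, 97.7]
tcp_rot: [180.0, 0.1, 29.9]
ft_force: [-0.7, -0.0, -1.5]
opening: 0.537
```

move_arm --deltas '[{"xyz": [0, 0, 0.9], "angular": [0, 0, 0], "fingers": 0}, {"xyz": [0, 0, 0.9], "angular": [0, 0, 0], "fingers": 0}, {"xyz": [0, 0, 0.9], "angular": [0, 0, 0], "fingers": 0}, {"xyz": [0, 0, 0.5], "angular": [0, 0, 0], "fingers": 0}, {"xyz": [0, 0, 0.4], "angular": [0, 0, 0], "fingers": 0}]'

```text
time_s: 9.05
ee_pos: [514.2, -136.1, 93.9]
tcp_rot: [179.9, 0.1, 29.9]
ft_force: [0.1, -0.1, -0.9]
opening: 0.532
```

move_arm --deltas '[{"xyz": [0, 0, 0.4], "angular": [0, 0, 0], "fingers": 0}, {"xyz": [0, 0, 0.4], "angular": [0, 0, 0], "fingers": 0}, {"xyz": [0, 0, 0.4], "angular": [0, 0, 0], "fingers": 0}, {"xyz": [0, 0, 0.4], "angular": [0, 0, 0], "fingers": 0}, {"xyz": [0, 0, 0.4], "angular": [0, 0, 0], "fingers": 0}]'

```text
time_s: 9.47
ee_pos: [514.3, -136.1, 91.8]
tcp_rot: [179.9, 0.0, 29.9]
ft_force: [-0.9, -1.3, -1.6]
opening: 0.532
```

move_arm --deltas '[{"xyz": [0, 0, 0.4], "angular": [0, 0, 0], "fingers": 0}, {"xyz": [0, 0, 0.4], "angular": [0, 0, 0], "fingers": 0}, {"xyz": [0, 0, 0.4], "angular": [0, 0, 0], "fingers": 0}, {"xyz": [0, 0, 0.4], "angular": [0, 0, 0], "fingers": 0}, {"xyz": [0, 0, 0.4], "angular": [0, 0, 0], "fingers": 0}]'

```text
time_s: 9.88
ee_pos: [514.3, -136.1, 89.6]
tcp_rot: [179.9, 0.0, 29.9]
ft_force: [0.6, -0.0, -1.0]
opening: 0.532
```

move_arm --deltas '[{"xyz": [0, 0, 0.4], "angular": [0, 0, 0], "fingers": 0}, {"xyz": [0, 0, 0.4], "angular": [0, 0, 0], "fingers": 0}, {"xyz": [0, 0, 0.4], "angular": [0, 0, 0], "fingers": 0}, {"xyz": [0, 0, 0.4], "angular": [0, 0, 0], "fingers": 0}, {"xyz": [0, 0, 0.4], "angular": [0, 0, 0], "fingers": 0}]'

```text
time_s: 10.3
ee_pos: [514.5, -136.1, 88.4]
tcp_rot: [179.9, 0.0, 29.9]
ft_force: [-2.6, 1.3, 6.0]
opening: 0.536
```

move_arm --deltas '[{"xyz": [0, 0, 0], "angular": [0, 0, -0.04], "fingers": 0}, {"xyz": [0, 0, 0], "angular": [0, 0, -0.07], "fingers": 0}, {"xyz": [0, 0, 0], "angular": [0, 0, -0.07], "fingers": 0}, {"xyz": [0, 0, 0], "angular": [0, 0, -0.07], "fingers": 0}, {"xyz": [0, 0, 0], "angular": [0, 0, -0.07], "fingers": 0}]'

```text
time_s: 10.72
ee_pos: [514.3, -136.5, 89.3]
tcp_rot: [179.9, 0.1, 48.8]
ft_force: [-0.8, 0.4, 3.5]
opening: 0.531
```

```bash
python3 go.py 514.3 -136.1 88 30 1
```

```text
t 10.72 pos [ 514.3 -136.5   89.3] rot [1.7986e+02 1.2000e-01 4.8800e+01] J [ 33.  19. -26. 103.  10.  60. -38.] F [-0.8  0.4  3.5] T [ 0.11  0.37 -0.03] op 0.531
[0.3, -0.3, 1.3] [0.0027, 0.0016, 0.3281]
```

move_arm --deltas '[{"xyz": [0, 0, 0], "angular": [0, 0, -0.07], "fingers": 0}, {"xyz": [0, 0, 0], "angular": [0, 0, -0.07], "fingers": 0}, {"xyz": [0, 0, 0], "angular": [0, 0, -0.07], "fingers": 0}, {"xyz": [0, 0, 0], "angular": [0, 0, -0.07], "fingers": 0}, {"xyz": [0, 0, 0], "angular": [0, 0, -0.07], "fingers": 0}]'

```text
time_s: 11.13
ee_pos: [514.3, -136.5, 90.2]
tcp_rot: [179.9, 0.2, 69.9]
ft_force: [-1.6, 1.1, 2.9]
opening: 0.532
```

move_arm --deltas '[{"xyz": [0, 0, 0.05], "angular": [0, 0, -0.07], "fingers": 0}, {"xyz": [0, 0, 0.05], "angular": [0, 0, -0.07], "fingers": 0}, {"xyz": [0, 0, 0.05], "angular": [0, 0, -0.07], "fingers": 0}, {"xyz": [0, 0, 0.05], "angular": [0, 0, -0.07], "fingers": 0}, {"xyz": [0, 0, 0.05], "angular": [0, 0, -0.07], "fingers": 0}]'

```text
time_s: 11.55
ee_pos: [514.3, -136.4, 91.0]
tcp_rot: [179.9, 0.2, 90.9]
ft_force: [-1.0, 0.7, 3.0]
opening: 0.532
```

```bash
python3 go.py 514.3 -136.1 90 100 1
```

```text
t 11.55 pos [ 514.3 -136.4   91. ] rot [179.94   0.24  90.95] J [ 39.  20. -33. 102.  13.  61.   2.] F [-1.   0.7  3. ] T [ 0.09  0.4  -0.05] op 0.532
[0.3, 0.0, 1.0] [0.0007, 0.0042, -0.158]
```

move_arm --deltas '[{"xyz": [0, 0, 0.05], "angular": [0, 0, -0.06], "fingers": 0}, {"xyz": [0, 0, 0.05], "angular": [0, 0, -0.06], "fingers": 0}, {"xyz": [0, 0, 0.05], "angular": [0, 0, -0.06], "fingers": 0}, {"xyz": [0, 0, 0.05], "angular": [0, 0, -0.06], "fingers": 0}, {"xyz": [0, 0, 0.05], "angular": [0, 0, -0.06], "fingers": 0}]'

```text
time_s: 11.97
ee_pos: [514.8, -136.4, 91.5]
tcp_rot: [179.9, 0.3, 109.1]
ft_force: [-1.4, 1.9, 1.5]
opening: 0.532
```

move_arm --deltas '[{"xyz": [0, 0, 0.05], "angular": [0, 0, -0.04], "fingers": 0}, {"xyz": [0, 0, 0.05], "angular": [0, 0, -0.04], "fingers": 0}, {"xyz": [0, 0, 0.05], "angular": [0, 0, -0.04], "fingers": 0}, {"xyz": [0, 0, 0.05], "angular": [0, 0, -0.04], "fingers": 0}, {"xyz": [0, 0, 0.05], "angular": [0, 0, -0.04], "fingers": 0}]'

```text
time_s: 12.38
ee_pos: [514.4, -136.0, 90.7]
tcp_rot: [-180.0, 0.2, 121.2]
ft_force: [0.5, -0.2, -1.5]
opening: 0.531
```

The knob climbed to TCP z of about 91.6, then passed the lip: force is back to the knob's weight alone. Letting it down.

move_arm --deltas '[{"xyz": [0, 0, 0.6], "angular": [0, 0, 0], "fingers": 0}, {"xyz": [0, 0, 0.6], "angular": [0, 0, 0], "fingers": 0}, {"xyz": [0, 0, 0.6], "angular": [0, 0, 0], "fingers": 0}, {"xyz": [0, 0, 0.5], "angular": [0, 0, 0], "fingers": 0}, {"xyz": [0, 0, 0.4], "angular": [0, 0, 0], "fingers": 0}]'

```text
time_s: 12.8
ee_pos: [514.3, -136.3, 87.3]
tcp_rot: [-180.0, 0.2, 121.0]
ft_force: [-1.5, 0.9, 5.6]
opening: 0.537
```

move_arm --deltas '[{"xyz": [0, 0, 0.4], "angular": [0, 0, 0], "fingers": 0}, {"xyz": [0, 0, 0.3], "angular": [0, 0, 0], "fingers": 0}, {"xyz": [0, 0, 0.3], "angular": [0, 0, 0], "fingers": 0}, {"xyz": [0, 0, 0.3], "angular": [0, 0, 0], "fingers": 0}, {"xyz": [0, 0, 0.3], "angular": [0, 0, 0], "fingers": 0}]'

```text
time_s: 13.22
ee_pos: [514.4, -136.3, 87.2]
tcp_rot: [-180.0, 0.3, 121.0]
ft_force: [-3.5, 1.1, 5.8]
opening: 0.532
```

```bash
python3 go.py 514.3 -136.1 86 120 1
```

```text
t 13.22 pos [ 514.4 -136.3   87.2] rot [-179.96    0.28  120.96] J [ 43.  22. -38. 103.  16.  61.  30.] F [-3.5  1.1  5.8] T [ 0.12  0.78 -0.03] op 0.532
[0.2, 0.0, 1.2] [-0.0006, 0.005, 0.0167]
```

move_arm --deltas '[{"xyz": [0, 0, 0.3], "angular": [0, 0, 0.04], "fingers": 0}, {"xyz": [0, 0, 0.35], "angular": [0, 0, 0.06], "fingers": 0}, {"xyz": [0, 0, 0.35], "angular": [0, 0, 0.06], "fingers": 0}, {"xyz": [0, 0, 0.35], "angular": [0, 0, 0.06], "fingers": 0}, {"xyz": [0, 0, 0.35], "angular": [0, 0, 0.06], "fingers": 0}]'

```text
time_s: 13.63
ee_pos: [514.6, -137.2, 86.6]
tcp_rot: [179.9, 0.4, 104.3]
ft_force: [-3.5, 0.7, 5.9]
opening: 0.533
```

```bash
python3 go.py 514.3 -136.1 86 120 1
```

```text
t 13.63 pos [ 514.6 -137.2   86.6] rot [179.94   0.39 104.32] J [ 40.  21. -35. 103.  14.  60.  14.] F [-3.5  0.7  5.9] T [0.1  0.78 0.05] op 0.533
[1.1, 0.0, 0.6] [0.0001, 0.0069, -0.2737]
```

move_arm --deltas '[{"xyz": [0.3, -0.1, 0.35], "angular": [0, 0.002, 0.06], "fingers": 0}, {"xyz": [0.3, -0.1, 0.35], "angular": [0, 0.002, 0.06], "fingers": 0}, {"xyz": [0.3, -0.1, 0.35], "angular": [0, 0.002, 0.06], "fingers": 0}, {"xyz": [0.2, -0.1, 0.35], "angular": [0, 0, 0.06], "fingers": 0}, {"xyz": [0.1, -0.1, 0.35], "angular": [0, 0, 0.06], "fingers": 0}]'

```text
time_s: 14.05
ee_pos: [514.7, -137.1, 85.9]
tcp_rot: [179.8, 0.1, 86.2]
ft_force: [-2.4, 1.7, 4.3]
opening: 0.531
```

```bash
python3 go.py 514 -136 86 80 1
```

```text
t 14.05 pos [ 514.7 -137.1   85.9] rot [1.7977e+02 1.1000e-01 8.6190e+01] J [ 38.  21. -32. 103.  13.  60.  -2.] F [-2.4  1.7  4.3] T [0.03 0.63 0.09] op 0.531
[1.1, -0.7, -0.1] [0.004, 0.0018, 0.108]
```

move_arm --deltas '[{"xyz": [0.3, -0.2, 0.3], "angular": [0.001, 0, 0.06], "fingers": 0}, {"xyz": [0.3, -0.2, 0.3], "angular": [0.001, 0, 0.06], "fingers": 0}, {"xyz": [0.3, -0.2, 0.3], "angular": [0.001, 0, 0.06], "fingers": 0}, {"xyz": [0.2, -0.2, 0.3], "angular": [0, 0, 0.06], "fingers": 0}, {"xyz": [0.2, -0.2, 0.3], "angular": [0, 0, 0.06], "fingers": 0}]'

```text
time_s: 14.47
ee_pos: [514.6, -137.2, 85.2]
tcp_rot: [179.8, 0.2, 68.0]
ft_force: [-2.2, -0.1, 3.9]
opening: 0.535
```

move_arm --deltas '[{"xyz": [0.2, -0.1, 0.3], "angular": [0.001, 0, 0.06], "fingers": 0}, {"xyz": [0.2, -0.1, 0.3], "angular": [0.001, 0, 0.06], "fingers": 0}, {"xyz": [0.2, -0.1, 0.3], "angular": [0, 0, 0.06], "fingers": 0}, {"xyz": [0.2, -0.1, 0.3], "angular": [0, 0, 0.06], "fingers": 0}, {"xyz": [0.2, -0.1, 0.3], "angular": [0, 0, 0.06], "fingers": 0}]'

```text
time_s: 14.88
ee_pos: [514.6, -137.3, 84.4]
tcp_rot: [179.7, 0.2, 49.9]
ft_force: [-1.7, 0.4, 3.5]
opening: 0.533
```

```bash
python3 go.py 514.3 -136.1 86 40 1
```

```text
t 14.88 pos [ 514.6 -137.3   84.4] rot [179.75   0.2   49.9 ] J [ 33.  20. -26. 103.  10.  59. -37.] F [-1.7  0.4  3.5] T [-0.08  0.68 -0.02] op 0.533
[0.7, -1.0, -1.6] [0.0047, 0.0031, 0.1727]
```

move_arm --deltas '[{"xyz": [0, 0, 0.25], "angular": [0, 0, 0.06], "fingers": 0}, {"xyz": [0, 0, 0.25], "angular": [0, 0, 0.06], "fingers": 0}, {"xyz": [0, 0, 0.25], "angular": [0, 0, 0.06], "fingers": 0}, {"xyz": [0, 0, 0.25], "angular": [0, 0, 0.05], "fingers": 0}, {"xyz": [0, 0, 0.25], "angular": [0, 0, 0.05], "fingers": 0}]'

```text
time_s: 15.3
ee_pos: [514.6, -137.3, 84.1]
tcp_rot: [179.7, 0.1, 33.0]
ft_force: [-3.3, 0.5, 5.1]
opening: 0.533
```

```bash
python3 go.py 514.3 -136.1 86 30 1
```

```text
t 15.3 pos [ 514.6 -137.3   84.1] rot [1.7966e+02 1.4000e-01 3.2980e+01] J [ 30.  19. -23. 103.   9.  59. -53.] F [-3.3  0.5  5.1] T [0.21 0.66 0.1 ] op 0.533
[0.4, -1.2, -1.9] [0.0061, 0.0022, 0.052]
```

move_arm --deltas '[{"xyz": [0, -0.1, 0.2], "angular": [0.001, 0, 0.05], "fingers": 0}, {"xyz": [0, -0.1, 0.2], "angular": [0.001, 0, 0.05], "fingers": 0}, {"xyz": [0, -0.1, 0.2], "angular": [0.001, 0, 0.05], "fingers": 0}, {"xyz": [0, -0.1, 0.2], "angular": [0.001, 0, 0.05], "fingers": 0}, {"xyz": [0, -0.1, 0.2], "angular": [0, 0, 0.05], "fingers": 0}]'

```text
time_s: 15.72
ee_pos: [514.3, -136.6, 83.8]
tcp_rot: [179.8, 0.1, 17.9]
ft_force: [-2.2, -0.9, 2.2]
opening: 0.533
```

```bash
python3 go.py 514.3 -136.1 86 20 1
```

```text
t 15.72 pos [ 514.3 -136.6   83.8] rot [1.7984e+02 8.0000e-02 1.7940e+01] J [ 28.  19. -20. 103.   8.  59. -67.] F [-2.2 -0.9  2.2] T [0.06 0.44 0.12] op 0.533
[0.2, -0.5, -2.2] [0.0028, 0.0015, -0.036]
```

move_arm --deltas '[{"xyz": [0, 0, 0.2], "angular": [0, 0, 0.05], "fingers": 0}, {"xyz": [0, 0, 0.2], "angular": [0, 0, 0.05], "fingers": 0}, {"xyz": [0, 0, 0.2], "angular": [0, 0, 0.05], "fingers": 0}, {"xyz": [0, 0, 0.2], "angular": [0, 0, 0.05], "fingers": 0}, {"xyz": [0, 0, 0.2], "angular": [0, 0, 0.05], "fingers": 0}]'

```text
time_s: 16.13
ee_pos: [514.3, -136.7, 83.2]
tcp_rot: [179.8, 0.0, 2.9]
ft_force: [-3.0, 0.5, 3.1]
opening: 0.533
```

move_arm --deltas '[{"xyz": [0, 0, 0.2], "angular": [0, 0, 0.05], "fingers": 0}, {"xyz": [0, 0, 0.2], "angular": [0, 0, 0.05], "fingers": 0}, {"xyz": [0, 0, 0.2], "angular": [0, 0, 0.05], "fingers": 0}, {"xyz": [0, 0, 0.2], "angular": [0, 0, 0.05], "fingers": 0}, {"xyz": [0, 0, 0.2], "angular": [0, 0, 0.04], "fingers": 0}]'

```text
time_s: 16.55
ee_pos: [514.2, -136.7, 82.7]
tcp_rot: [179.7, -0.0, -11.5]
ft_force: [-3.0, -0.4, 4.0]
opening: 0.532
```

```bash
python3 go.py 514.3 -136.1 83 -10 1
python3 - <<'E'
from h import *
p,d=optics.camera("top"); f=np.load("top0.npz"); a=f["d"]
b=(f["p"][...,0]>f["p"][...,2].astype(int)+60)&(p[...,0]>p[...,2].astype(int)+60)&(a>0)&(d>0)
yy,xx=np.mgrid[:420,:560]; m=b&(np.hypot(xx-350,yy-218)<24); e=b&(np.hypot(xx-287,yy-109)<22)
for k in (m,e): q=(d-a)[k]; print(k.sum(),np.median(q),q.mean(),q.std()/len(q)**.5)
E
```

```text
t 16.55 pos [ 514.2 -136.7   82.7] rot [ 1.7973e+02 -4.0000e-02 -1.1530e+01] J [ 24.  19. -15. 104.   6.  59. -95.] F [-3.  -0.4  4. ] T [0.13 0.53 0.18] op 0.532
[-0.1, -0.6, -0.3] [0.0047, -0.0007, -0.0268]
428 1.2084961 -12.729666 3.4862454
1442 -0.006713867 0.010831666 0.12063344
```

Dial about 1.2–1.4 mm down, agreed by depth difference and arm height. A last ~13°, then release.

move_arm --deltas '[{"xyz": [0, 0, 0.2], "angular": [0, 0, 0.05], "fingers": 0}, {"xyz": [0, 0, 0.2], "angular": [0, 0, 0.05], "fingers": 0}, {"xyz": [0, 0, 0.2], "angular": [0, 0, 0.05], "fingers": 0}, {"xyz": [0, 0, 0.15], "angular": [0, 0, 0.04], "fingers": 0}, {"xyz": [0, 0, 0], "angular": [0, 0, 0], "fingers": 0}]'

```text
time_s: 17.02
ee_pos: [514.2, -136.8, 82.3]
tcp_rot: [179.7, -0.1, -22.7]
ft_force: [-2.0, 0.2, 2.6]
opening: 0.534
```

move_arm --deltas '[{"xyz": [0, 0, 0], "angular": [0, 0, 0], "fingers": 65}, {"xyz": [0, 0, 0], "angular": [0, 0, 0], "fingers": 75}, {"xyz": [0, 0, 0], "angular": [0, 0, 0], "fingers": 80}, {"xyz": [0, 0, 0], "angular": [0, 0, 0], "fingers": 80}, {"xyz": [0, 0, 0], "angular": [0, 0, 0], "fingers": 80}]'

```text
time_s: 17.43
ee_pos: [514.8, -136.6, 81.6]
tcp_rot: [179.7, -0.2, -22.3]
ft_force: [-0.2, -0.1, -0.1]
opening: 0.801
```

```bash
python3 go.py 514.3 -136.1 140 -23 5
```

```text
t 17.43 pos [ 514.8 -136.6   81.6] rot [ 1.7974e+02 -1.7000e-01 -2.2340e+01] J [  23.   19.  -14.  104.    5.   58. -105.] F [-0.2 -0.1 -0.1] T [-0.01  0.02  0.04] op 0.801
[-0.1, -0.0, -11.7] [0.0009, -0.0006, 0.0023]
[-0.1, -0.0, -11.7] [0.0009, -0.0006, 0.0023]
[-0.1, -0.0, -11.7] [0.0009, -0.0006, 0.0023]
[-0.1, -0.0, -11.7] [0.0009, -0.0006, 0.0023]
[-0.1, -0.0, -11.7] [0.0009, -0.0006, 0.0023]
```

Released, force zero. Lift straight up and look.

move_arm --deltas '[{"xyz": [0, 0, -8], "angular": [0, 0, 0], "fingers": 80}, {"xyz": [0, 0, -15], "angular": [0, 0, 0], "fingers": 80}, {"xyz": [0, 0, -25], "angular": [0, 0, 0], "fingers": 80}, {"xyz": [0, 0, -30], "angular": [0, 0, 0], "fingers": 80}, {"xyz": [0, 0, -30], "angular": [0, 0, 0], "fingers": 80}]'

```text
time_s: 17.85
ee_pos: [510.2, -135.0, 187.7]
tcp_rot: [179.7, 0.7, -22.2]
ft_force: [1.0, 0.1, -0.1]
opening: 0.801
```

move_arm --deltas '[{"xyz": [-35, 0, -15], "angular": [0, 0, 0], "fingers": 80}, {"xyz": [-35, 0, 0], "angular": [0, 0, 0], "fingers": 80}, {"xyz": [-15, 0, 0], "angular": [0, 0, 0], "fingers": 80}, {"xyz": [0, 0, 0], "angular": [0, 0, 0], "fingers": 80}, {"xyz": [0, 0, 0], "angular": [0, 0, 0], "fingers": 80}]'

```text
time_s: 18.27
ee_pos: [434.3, -102.5, 215.3]
tcp_rot: [179.8, -0.3, -22.2]
ft_force: [0.4, -0.7, -0.5]
opening: 0.799
```

```bash
python3 go.py 514.3 -136.1 140 -23 1
python3 - <<'E'
from h import *
s=env.state(); w,wd=optics.camera("wrist"); p,d=optics.camera("top"); q,_=optics.camera("scene"); f=np.load("top0.npz"); a=f["d"]
b=(f["p"][...,0]>f["p"][...,2].astype(int)+60)&(p[...,0]>p[...,2].astype(int)+60)&(a>0)&(d>0)&(abs(d-a)<12)
yy,xx=np.mgrid[:420,:560]; m=b&(np.hypot(xx-350,yy-218)<24); e=b&(np.hypot(xx-287,yy-109)<22)
for k in (m,e): r=(d-a)[k]; print(k.sum(),np.median(r),r.mean(),r.std()/max(len(r),1)**.5)
W=cloud(cam("wrist",s),wd); B=(w[...,0].astype(int)-w[...,2]>70)&(w[...,0]>110)&(wd>0); print("wrist dial z",B.sum(),np.median(W[B][:,2]))
x=cv2.resize(q[150:390,150:420],(472,420)); im=np.hstack([x,w]); cv2.imwrite("pics/end.png",cv2.resize(im,(790,int(420*790/im.shape[1])))[:,:,::-1])
np.savez("end.npz",p=w,d=wd,e=s["ee_pos"],r=s["tcp_rot"])
E
```

```text
t 18.27 pos [ 434.3 -102.5  215.3] rot [179.81  -0.34 -22.16] J [  24.    1.  -15.  106.    0.   73. -103.] F [ 0.4 -0.7 -0.5] T [-0.01  0.02  0.04] op 0.799
[86.4, 0.7, 75.8] [0.0032, -0.006, 0.0147]
184 1.9990234 1.8808335 0.30204868
1437 0.22912598 0.08607486 0.111578956
wrist dial z 15110 68.1788550586044
```

View pics/end.png

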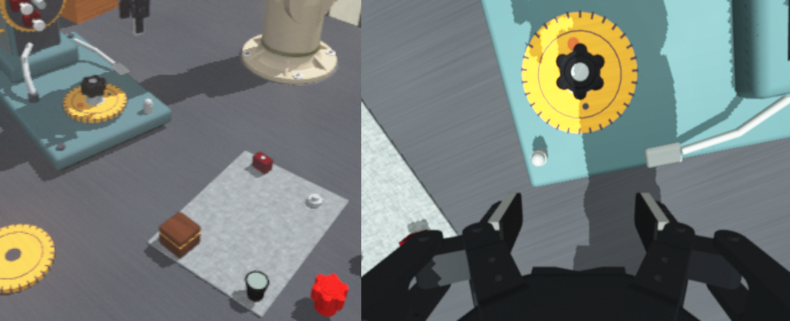

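The picture shows the knob upright and centred on the dial at (580,72), the gripper clear, and all four bystanders still on the pad. Two depth checks put the dial about 1.9 mm down.

```bash
python3 -c "
from plant import env
print(env.hand_in())"
```

```text
the job is handed in; nothing more can be done
None
```

The star knob is screwed down on the stud, the gripper is clear of it, and the job was handed in at about 18.3 s of the 64 s allowed. Hand-in gave no verdict.

- **Click:** I set the knob on the thread with about 7 N and turned it anticlockwise through about 85–90°. It climbed to the lip, the force fell back to the knob's weight, and it let down about 4.5 mm.
- **Screwing down:** I turned it clockwise about 144° from where it dropped. The hub met the dial partway. After the thread's axial play was taken up, I turned it about an eighth of a turn more.
- **Dial pressed by (allowed 0.6–3.4 mm):** the arm's height change gave about 1.8 mm. Top-camera depth gave 1.9–2.0 mm, and the wrist camera put the dial face at z ≈ 68.2 against 70 unpressed.
- **Forces:** the highest wrist force in the readings was about 7 N. I only had readings at the end of each move, so a brief higher contact force is not ruled out.
- **Final picture:** the knob is upright and centred on the dial, and the loupe, thumb nut, stop block and ring box look unmoved on the pad. I judged their positions and the knob's tilt by eye only.

One reading disagreed slightly: during the forward turning the arm sat about 1 mm off the stud's axis with about 3 N sideways force, within the clearances. That force went to zero when I let go.

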